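# Park the detector slide on its S-hook

### The job

Park the detector of the measuring machine for the night: take the S-hook by its blue grip tab out of its holder, pass its lower tip up through the hole in the red lift tag on the detector slide, then lift the slide with the hook and hang the hook's upper bend over the brass parking pin, so that the slide stays up there when you let go. The machine is delicate: never press or pull hard on it with the hook, and never let the slide drop. Leave the other things on the bench where they are.

Things in the scene. Friction and masses are not known exactly. Their poses are not given: they have to be found in the camera images.
- hook: Loose steel S-hook of 5 mm round wire with a blue grip tab, 45 g, upright. Origin midway, z up. The S lies in its y-z plane, 93 mm high (z -46.5 to +46.5); both bends have inner radius 9.5 mm, centres at z=+32 and -32. Upper bend open to -y, its end points down at y=-12 to z=+21.5; shank slants from y=+12 z=+32 to y=-12 z=-32; lower bend open to +y. Inside length crown to bowl 83 mm.
- hook_grip (a point): Where to grip the blue tab, from above across the hook's y (hook frame -58, 0, +8 mm). The tab is a block 10 mm thick (y), 20 mm high (z -2 to +18 mm) from x=-76 to +14 mm of the hook; axes as the hook's. The holder below it reaches only to x=-36 mm.
- hook_tip (a point): Highest point of the hook's upturned lower end (hook frame 0, +12, -21.5 mm); wire 5 mm thick, round end. It stands 20 mm above the inner bottom of the lower bend.
- hook_crown (a point): Inner top of the hook's upper bend, which rests on the pin (hook frame 0, 0, +41.5 mm). The upper bend's end hangs 20 mm lower.
- holder: Fixed grey holder block, 52 x 64 x 56 mm high, origin on the bench under its pocket, axes as the hook's standing in it. The hook's lower half stands in the open pocket (16 x 40 mm), the tab rests on top; lift straight up by 60 mm to free the hook.
- machine: Fixed contour measuring machine, origin on the bench under the middle hole position of the lift tag, z up, x away from the robot at yaw 0. Black base x -70 to 130, y -55 to 195 mm, top at 50 mm; white column x 10 to 66, y 105 to 155 mm, 352 mm high; grey arm for the parking pin x 66 to 84, y -20 to 154, z 260 to 280 mm.
- detector_slide (a joint): Height in m of the detector slide above its lower stop (0 to 0.12), where it starts; moves vertically. It falls back if let go; lifting takes 3 to 4 N. Hung on the pin by the hook it reads about 0.061. Its cross rail lies x -43 to +97, y +18 to +36, z -11 to +7 mm from point tag_line.
- tag_line (a point): On the slide: centre of the tag's hole at its top face if the tag stood mid-way; axes as the machine's; 134 mm above the bench at the start. Red level tag 4 mm thick, 24 mm wide (x); upright hole 11 mm; free edge 11 mm to -y of the hole. The tag starts anywhere -14 to +14 mm along x, NOT measured: feel or look for the hole. It slides stiffly in x (1.5 N), up to +60 mm; y, z exact.
- pin_mid (a point): Middle of the brass parking pin's axis, axes as the machine's, 270 mm above the bench, 45 mm to +x and 10 mm to -y of tag_line. Pin 7 mm thick, level along x from the grey arm at +21 to its free end at -23 mm, with a rim 10 mm across there. Raise the hook short of the free end until the pin points into its upper bend, carry hook and tag along +x, lower.
- v_block: Bystander, loose steel V-block, origin under its centre; leave it.
- ring_part: Bystander, loose ring, origin under its centre; leave it.
- ring_gauge: Bystander, loose ring gauge, origin under its centre; leave it.
- oil: Bystander, loose oil bottle, origin under its centre; leave it.
- cup: Bystander, loose blue cup, origin under its centre; leave it.
- driver: Bystander, loose screwdriver, origin under its centre; leave it.
- gauge_case: Bystander, loose wooden gauge case, origin under its centre; leave it.
Mind the look-alikes: they are no part of the job. What is shaped like the holder but brown or pink is not meant.

How it is judged:
On the way, in this order (a step that is already met when the one before it is completed fails the run):
1. the hook is lifted out of its holder (z of hook_tip in the frame of holder above 0.075 m), for 0.1 s.
2. the hook's lower tip is up through the tag's hole and the hook carries the slide: the tip stands over the tag's top face and the slide is raised 15 mm (z of hook_tip in the frame of tag_line above 0.004 m and y of hook_tip in the frame of tag_line between -0.008 and 0.008 m and value of joint detector_slide above 0.015 m and contact force between hook and machine above 1 N), for 0.2 s.
At the end, for the whole second after the job is handed in: The slide hangs at rest 55 to 67 mm above its stop on the S-hook alone: lower tip through the hole, 4 mm or more over the tag; upper bend resting on the parking pin between rim and arm (crown within 8 mm sideways), within 20 degrees of upright, let go (z of hook_tip in the frame of tag_line above 0.004 m and y of hook_tip in the frame of tag_line between -0.008 and 0.008 m and value of joint detector_slide between 0.055 and 0.067 m and x of hook_crown in the frame of pin_mid between -0.022 and 0.022 m and y of hook_crown in the frame of pin_mid between -0.008 and 0.008 m and z of hook_crown in the frame of pin_mid between -0.001 and 0.007 m and contact force between hook and machine above 1 N and angle between hook's own z axis and vertical below 0.35 rad and linear speed of hook below 0.02 m/s); the robot touches nothing.
It fails at once if the hook presses or pulls on the machine with more than 15 N (contact force between hook and machine above 15 N).
It fails at once if the detector slide drops (faster than 0.25 m/s) (velocity of joint detector_slide below -0.25 m/s).
It fails at once if a bystander (V-block, rings, oil bottle, cup, screwdriver, case) is moved more than 20 mm (distance of any of v_block, ring_part, ring_gauge, oil, cup, driver, gauge_case from where it was at the start of the episode above 0.02 m).
It also fails if it takes over 72 s, if anything falls off the work surface, if the arm or the gripper's body presses on something with over 40 N, if the wrist force passes 120 N, or if a joint passes its speed limit or range.

### The arm

A 6-joint arm with a two-finger parallel gripper is mounted at the origin on the work surface. World frame = base frame: x ahead of the robot, y to its left, z up, the work surface at z = 0. Lengths are in m, angles in rad, forces in N, time in s.
With the tool pointing down it reaches from about 0.35 to 0.975 m from the base axis. Payload 4.9 kg.
Tool frame: the origin (TCP) lies at the very end of the fingers, on their centre line; the grasp point (between the pads) lies 19 mm behind it (pinch_z is the distance from the TCP to the grasp point, in m); z points along the fingers, y is the line along which they close (so a half turn about z gives the same grasp; the last joint's range is limited). The gripper opens to 85 mm and grips with 20 to 120 N. Pads are 22 mm wide; open, the fingers measure 114 mm over their backs; the gripper's body (76 mm by 85 mm) begins 54 mm behind the grasp point. The pads swing forward as they close: fully open they stand 13 mm farther back than shut.
Start: joints at [-1.412, 0.053, 1.613, -0, 1.476, -0.119], TCP at [0.171, -0.601, 0.231] pointing down, gripper open.
Joint ranges: [-3.01, 3.01], [-1.01, 2.22], [0.06, 2.58], [-1.02, 4.17], [0.09, 2.62], [-3.14, 3.14]. Speed limits (rad/s): [2.57, 2.57, 3.14, 3.14, 3.14, 3.14].

### API

Orientations are given as a unit quaternion [w, x, y, z].
In Python, from plant import * gives the robot as it stands. The module is installed in compiled form; this text tells all that it offers.
- The arm moves only by the tool play_rows, never from a script. Its arguments are lists of equal length, an entry for each row: "linear": the shift along the world's x, y, z in m, a list of three; "turn": the turn about the world's z in degrees. A call has 1 to 8 rows; each row shifts and turns the commanded pose from where the row before left it; what a row does not reach is not made up. A row lasts 1/8 s, in which the tool goes at most 62.5 mm and 10.7 degrees, less where a joint would pass 70% of its speed; a pose out of reach is approached as far as the arm can. A call is refused whole if a number of a shift passes 0.0625 or a number of a turn 10.7, either way. A call with a gripper value outside its range is refused whole. "hand" is the finger opening in m, from 0 to 0.0854, set as the call begins (left out, the last holds). The fingers move at their own pace and stop on an object; the grip force is fixed at half the most. Time passes only in rows, so rows that do not move let the fingers close. It gives the time, the measured TCP pose, the force, the opening and the grip force at its end, in the units of the state.
- state(): the state, without advancing time (a new reading comes with each control period).
- grab_frame(name): name is "scene" or "top" or "wrist"; returns the picture (480x640x3 uint8, red, green, blue); there is no depth.
- camera_info(name): a dict with "camera_matrix" (3x3 intrinsics, pixels), "origin" and "attitude" of the camera in the world; the wrist camera has in their place "mount" (4x4, takes a point from camera to tool coordinates, whose origin is the TCP and whose axes are the flange's). Camera axes: x right, y down, z forward; pixel columns grow to the right and rows downward; lengths in m; the calibration is good to about 2 mm. A picture is of the moment at which its call begins: read the wrist's pose just before it. camera_info takes no time and is no camera call.
- job_done(): hands the job in; it is judged then, once.
Trained networks look in the newest picture that a camera, given by its name, has taken for a name from the list of things; names that differ only in an ending like _2 or _b are one class to them, and where a whole thing is asked for, a point or a joint stands for the part that bears it (a point fixed in the world has none). Each returns a list of dicts, best first, with "p" (0 to 1); they miss things now and then, are a little off and sometimes report something else, mostly with a low value. They report only what shows in the picture. A call takes as long as a camera call. They do not tell look-alikes from the thing itself.
- trace(camera, thing): "region" (480x640 bool, what is visible of it) and "location" ([column, row] in pixels, amid what is visible of it).
The state is a dict: "time": time; "joint_pos": joint angles; "joint_vel": joint speeds; "joint_efforts": joint torques, N m; "tool_pos": TCP position; "tool_rot": TCP orientation; "contact_force": force on the tool from outside, world axes, zero at the start; "ft_torque": the same for the moment, N m; "gripper_width": opening from 0.0 (shut) to 1.0 (fully open); "grasp_force": force on a finger pad.
Only numpy, scipy, OpenCV 4.12 (cv2) and the standard library are available. Lean on these libraries where they do the work, as an engineer would, in place of code of your own. Each camera call takes 0.05 s, during which the arm holds its last target. There are 200 camera calls.

## Working session

There is one attempt and no reset: what is moved stays moved. The work goes in short steps, Python scripts to look and compute and a tool call to move; the robot and the scene stay as the last step left them, time stands still between calls to the robot, and variables do not carry over. Pictures are saved under pics/ and viewed, at most 12 in all, crops included, and the job is handed in when it is done.

Besides the shell and the picture viewer there is one more tool, called after "Call:" as name(argument=value, ...), one argument or row to a line, values as JSON. play_rows: Moves the arm, as the interface text tells. Its arguments: {"type":"object","properties":{"linear":{"type":"array","items":{"type":"array","items":{"type":"number"}}},"turn":{"type":"array","items":{"type":"number"}},"hand":{"type":"number"}},"required":["linear","turn"]}

```bash
mkdir -p pics
python3 - <<'E'
from plant import *
import cv2,numpy as np
s=state();print({k:np.round(v,3).tolist() for k,v in s.items()})
for n in("scene","top","wrist"):
    im=grab_frame(n);cv2.imwrite(f"pics/{n}0.png",im[:,:,::-1]);print(n,{k:np.round(v,4).tolist() if not isinstance(v,str) else v for k,v in camera_info(n).items()})
    for t in("hook","holder","machine","tag_line","hook_grip","pin_mid"):
        try:
            print(t,[(round(d["p"],2),np.round(d["location"]).tolist(),int(d["region"].sum())) for d in trace(n,t)][:4])
        except Exception as e: print(t,e)
E
```

```text
{'time': 0.0, 'joint_pos': [-1.412, 0.053, 1.614, 0.0, 1.476, -0.119], 'joint_vel': [-0.002, 0.001, -0.0, 0.0, -0.001, -0.0], 'joint_efforts': [0.001, -39.367, -37.018, -0.0, 0.007, -0.0], 'tool_pos': [0.171, -0.6, 0.23], 'tool_rot': [-0.001, 0.99, 0.138, -0.0], 'contact_force': [-0.008, -0.071, 0.536], 'ft_torque': [-0.036, 0.039, -0.007], 'grasp_force': 0.0, 'gripper_width': 0.999}
scene {'camera_matrix': [[485.4527, 0.0, 320.061], [0.0, 485.4527, 240.7161], [0.0, 0.0, 1.0]], 'origin': [1.1402, -0.6869, 0.9563], 'attitude': [-0.3964, 0.8335, 0.3509, -0.1581]}
hook [(0.52, [389.0, 214.0], 78), (0.49, [390.0, 296.0], 11084)]
holder [(0.68, [352.0, 223.0], 537), (0.61, [342.0, 250.0], 612), (0.57, [355.0, 197.0], 452)]
machine [(0.58, [388.0, 297.0], 10941), (0.52, [388.0, 216.0], 65)]
tag_line [(0.91, [384.0, 285.0], 1892)]
hook_grip [(0.53, [386.0, 214.0], 44)]
pin_mid [(0.59, [393.0, 298.0], 10924)]
top {'camera_matrix': [[456.7774, 0.0, 315.9776], [0.0, 456.7774, 248.3657], [0.0, 0.0, 1.0]], 'origin': [0.2859, 0.0067, 1.2238], 'attitude': [-0.0736, 0.7034, -0.7033, 0.0721]}
hook [(0.47, [191.0, 270.0], 273), (0.38, [496.0, 212.0], 397)]
holder [(0.94, [228.0, 314.0], 730), (0.87, [266.0, 289.0], 625), (0.78, [202.0, 270.0], 516), (0.75, [178.0, 350.0], 712)]
machine [(0.79, [306.0, 199.0], 8945), (0.34, [190.0, 272.0], 225)]
tag_line [(0.91, [306.0, 194.0], 1633)]
hook_grip [(0.73, [191.0, 276.0], 239)]
pin_mid []
wrist {'camera_matrix': [[396.0632, 0.0, 313.0712], [0.0, 396.0632, 242.5537], [0.0, 0.0, 1.0]], 'mount': [[-0.002, -0.9598, -0.2807, 0.071], [1.0, -0.0018, -0.001, 0.0012], [0.0004, -0.2807, 0.9598, -0.1439], [0.0, 0.0, 0.0, 1.0]]}
hook []
holder []
machine []
tag_line []
hook_grip []
pin_mid []
```

Run:
```python
import cv2,numpy as np
t=cv2.imread("pics/top0.png")
cv2.imwrite("pics/topc.png",cv2.resize(t[110:380,140:500],(800,600),interpolation=cv2.INTER_CUBIC))
```

```text
(no output)
```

View pics/topc.png

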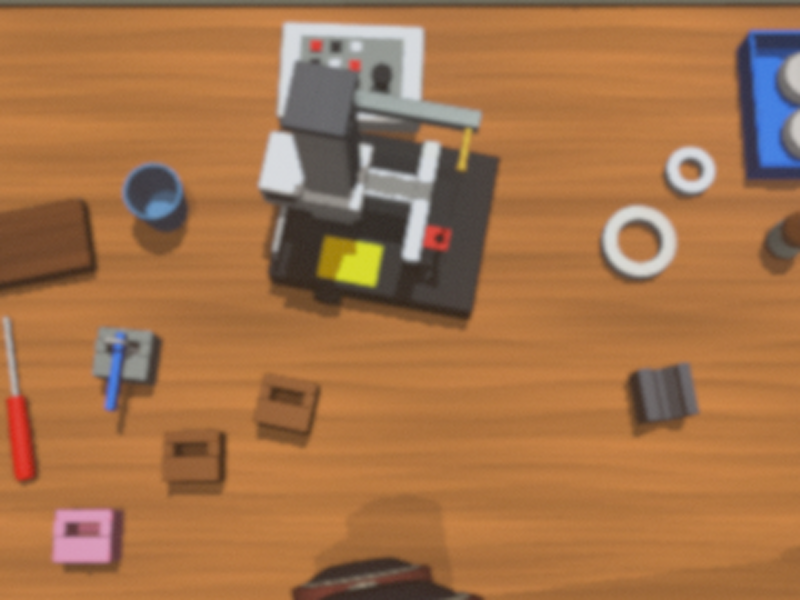

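View pics/scene0.png

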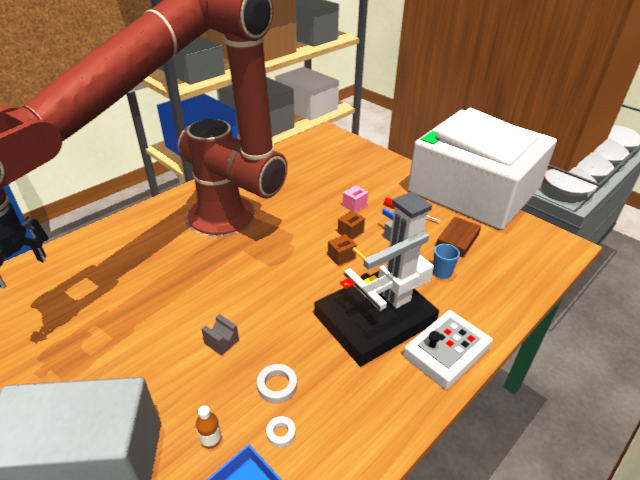

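The top view shows the grey holder at about (196,270) with the blue tab pointing toward the robot. The red tag is at about (337,217) and the brass pin at about (348,177). The machine is yawed roughly -10°, and the brown and pink holders are decoys.

```bash
cat > h.py <<'E'
import cv2,numpy as np
from plant import *
from scipy.spatial.transform import Rotation as R
def rot(q): return R.from_quat([q[1],q[2],q[3],q[0]]).as_matrix()
def cam(n,s=None):
    c=camera_info(n);K=np.array(c["camera_matrix"])
    if n=="wrist":
        M=np.array(c["mount"]);Rt=rot(s["tool_rot"]);return K,Rt@M[:3,:3],Rt@M[:3,3]+s["tool_pos"]
    return K,rot(c["attitude"]),np.array(c["origin"])
def w(c,px,z):
    K,Rm,o=c;d=Rm@np.linalg.solve(K,[px[0],px[1],1.]);return o+d*(z-o[2])/d[2]
def p(c,X):
    K,Rm,o=c;q=K@(Rm.T@(np.asarray(X)-o));return q[:2]/q[2]
def col(im,c):
    r,g,b=[im[:,:,i].astype(int) for i in range(3)]
    return {"blue":(b>r+60)&(b>g+40),"red":(r>130)&(g<75)&(b<75),"brass":(r>130)&(g>90)&(b<80)&(r-g<70)&(r-b>90)}[c]
E
python3 - <<'E'
from h import *
im=cv2.imread("pics/top0.png")[:,:,::-1];c=cam("top")
for n,z,(x0,x1,y0,y1) in (("blue",.076,(183,204,255,300)),("red",.134,(325,350,205,228)),("brass",.27,(342,356,160,190))):
    m=np.zeros(im.shape[:2],bool);m[y0:y1,x0:x1]=col(im,n)[y0:y1,x0:x1]
    P=np.argwhere(m)[:,::-1].astype(np.float32);
    W=np.array([w(c,q,z)[:2] for q in P]);mu=W.mean(0);e,v=np.linalg.eigh(np.cov(W.T));a=v[:,1]*np.sign(v[0,1])
    t=(W-mu)@a
    print(n,len(P),mu.round(4),"yaw",np.degrees(np.arctan2(a[1],a[0])).round(1),"ext",(mu+a*t.min()).round(4),(mu+a*t.max()).round(4),P.mean(0))
f=lambda u,v:(140+u/2.2222,110+v/2.2222)
print("base",[w(c,f(*q),.05)[:2].round(4) for q in((498,157),(470,317),(272,284))])
E
```

```text
blue 135 [0.4512 0.3256] yaw -4.5 ext [0.4113 0.3287] [0.4962 0.3221] [191.15555 277.4074 ]
red 90 [ 0.5937 -0.0433] yaw -8.5 ext [ 0.5808 -0.0413] [ 0.6074 -0.0453] [337.15555 216.86667]
brass 139 [ 0.6525 -0.0632] yaw -3.5 ext [ 0.6276 -0.0617] [ 0.6678 -0.0641] [348.6115  174.39569]
base [array([ 0.7192, -0.121 ]), array([ 0.5203, -0.0838]), array([0.5602, 0.1507])]
```

Call:
play_rows(
  linear=[
    [0.02,0.05,0],
    [0.025,0.05,0],
    [0.028,0.05,0],
    [0.028,0.05,0],
    [0.028,0.05,0],
    [0.028,0.05,0],
    [0.028,0.05,0],
    [0.028,0.05,0],
  ],
  turn=[-2.5,-2.5,-2.5,-2.5,-2.5,-2.5,-2.5,-2.5],
  hand=0.06,
)

```text
time: 2.05
tool_pos: [0.385, -0.1994, 0.2317]
tool_rot: [0.0, 0.999, -0.037, 0.001]
contact_force: [0.5, 0.0, -0.4]
gripper_width: 0.704
grasp_force: 0.0
```

Call:
play_rows(
  linear=[
    [0.025,0.055,0],
    [0.02,0.056,0],
    [0,0.06,0],
    [0,0.06,0],
    [0,0.06,0],
    [0,0.06,0],
    [0,0.06,0],
    [0,0.06,-0.03],
  ],
  turn=[0,0,0,0,0,0,0,0],
)

```text
time: 3.05
tool_pos: [0.4308, 0.2689, 0.2063]
tool_rot: [-0.001, 0.999, -0.035, 0.003]
contact_force: [0.5, -1.0, -0.1]
gripper_width: 0.701
grasp_force: 0.0
```

Call:
play_rows(
  linear=[
    [0,0.04,-0.03],
    [0,0.02,-0.02],
    [0,0,0],
  ],
  turn=[0,0,0],
)

```text
time: 3.42
tool_pos: [0.4279, 0.3262, 0.1512]
tool_rot: [0.001, 0.999, -0.034, -0.002]
contact_force: [-1.5, -1.5, 0.1]
gripper_width: 0.703
grasp_force: 0.0
```

Run:
```python
from h import *
s=state();im=grab_frame("wrist");cv2.imwrite("pics/w1.png",im[:,:,::-1]);c=cam("wrist",s)
print(s["tool_pos"],np.degrees(R.from_matrix(rot(s["tool_rot"])).as_euler("zyx")))
m=col(im,"blue");n,l,st,_=cv2.connectedComponentsWithStats(m.astype(np.uint8))
k=1+st[1:,4].argmax();m=l==k
P=np.argwhere(m)[:,::-1];W=np.array([w(c,q,.076)[:2] for q in P[::7]]);mu=W.mean(0);e,v=np.linalg.eigh(np.cov(W.T));a=v[:,1]*np.sign(v[0,1]);t=(W-mu)@a
print(len(P),mu,np.degrees(np.arctan2(a[1],a[0])),mu+a*t.min(),mu+a*t.max())
```

```text
[0.4278935  0.32619496 0.1511896 ] [  3.95169585  -0.21905733 179.87172864]
2054 [0.44821531 0.32540268] -5.345826928008786 [0.41125941 0.32886079] [0.48159645 0.32227907]
```

View pics/w1.png

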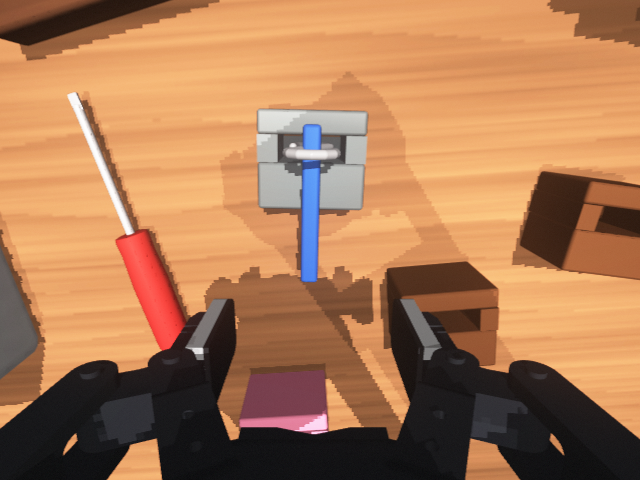

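Wrist view: the tab runs from (309,280) to (313,127) with the grey holder around it, so this is the right hook. The brown holder's edge is about 60 mm to the right, so I'll descend with a narrower opening.

Call:
play_rows(
  linear=[
    [0.0005,0.0005,-0.02],
    [0.0005,0.0005,-0.02],
    [0,0,-0.02],
    [0,0,-0.02],
    [0,0,-0.015],
    [0,0,-0.008],
    [0,0,0],
  ],
  turn=[-1.5,0,0,0,0,0,0],
  hand=0.042,
)

```text
time: 4.35
tool_pos: [0.4301, 0.3268, 0.0497]
tool_rot: [0.0, 0.999, -0.049, -0.0]
contact_force: [-0.3, 0.7, -0.7]
gripper_width: 0.491
grasp_force: 0.0
```

Call:
play_rows(
  linear=[
    [0,0,0],
    [0,0,0],
    [0,0,0],
    [0,0,0],
    [0,0,0],
  ],
  turn=[0,0,0,0,0],
  hand=0.0,
)

```text
time: 4.97
tool_pos: [0.431, 0.3273, 0.0513]
tool_rot: [-0.0, 0.999, -0.049, 0.001]
contact_force: [-1.2, -0.4, 5.1]
gripper_width: 0.105
grasp_force: 61.7
```

Call:
play_rows(
  linear=[
    [0,0,0.01],
    [0,0,0.015],
    [0,0,0.02],
    [0,0,0.025],
    [0,0,0.03],
    [0,0,0.03],
    [0,0,0.03],
    [0,0,0],
  ],
  turn=[0,0,0,0,0,0,0,0],
)

```text
time: 5.98
tool_pos: [0.4321, 0.3279, 0.2149]
tool_rot: [-0.002, 0.999, -0.049, 0.003]
contact_force: [0.4, -0.2, -0.2]
gripper_width: 0.103
grasp_force: 61.1
```

Run:
```python
from h import *
s=state();im=grab_frame("wrist");cv2.imwrite("pics/w2.png",im[:,:,::-1]);print(s["tool_pos"],s["gripper_width"],s["contact_force"])
```

```text
[0.43209503 0.32788776 0.21491145] 0.10331656865317954 [ 0.41506188 -0.16830828 -0.24774471]
```

View pics/w2.png

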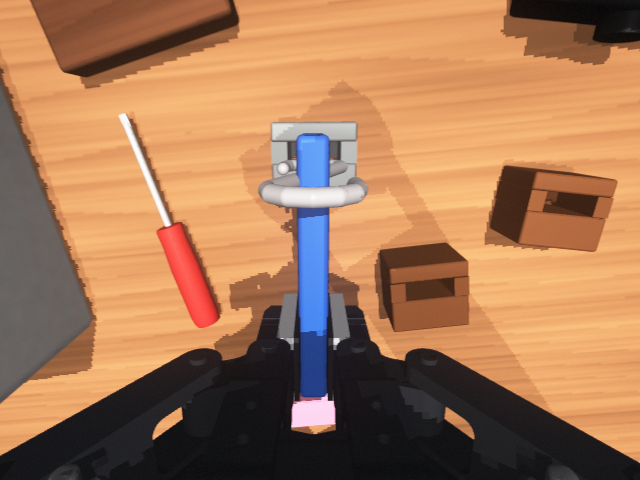

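Hook is held upright and centred, with its tip visible at (284,168) and its bend at row ~194. Next I'll carry it in front of the machine to its -y side.

Call:
play_rows(
  linear=[
    [0,-0.04,0],
    [0,-0.055,0],
    [0,-0.055,0],
    [0,-0.055,0],
    [0,-0.055,0],
    [0,-0.055,0],
    [0,-0.055,0],
    [0,-0.055,0],
  ],
  turn=[0,0,-1,-1,-1,-1.5,0,0],
)

```text
time: 7.02
tool_pos: [0.4292, -0.0996, 0.2087]
tool_rot: [-0.0, 0.996, -0.088, -0.001]
contact_force: [1.3, 0.3, 0.2]
gripper_width: 0.099
grasp_force: 61.0
```

Call:
play_rows(
  linear=[
    [0.02,-0.005,0],
    [0.035,0,0],
    [0.03,0,-0.02],
    [0.01,0,-0.03],
    [0,0,-0.02],
    [0,0,-0.008],
    [0,0,0],
    [0,0,0],
  ],
  turn=[0,0,0,0,0,0,0,0],
)

```text
time: 8.02
tool_pos: [0.5259, -0.1034, 0.1337]
tool_rot: [0.0, 0.996, -0.088, 0.001]
contact_force: [0.3, -0.8, 0.2]
gripper_width: 0.103
grasp_force: 60.9
```

Run:
```python
from h import *
s=state();im=grab_frame("wrist");cv2.imwrite("pics/w3.png",im[:,:,::-1]);print(s["tool_pos"],s["tool_rot"],s["contact_force"])
np.save("w3.npy",np.r_[s["tool_pos"],s["tool_rot"]])
```

```text
[ 0.52586953 -0.10339692  0.13367588] [ 2.64857840e-04  9.96122284e-01 -8.79724957e-02  1.07947364e-03] [ 0.25836261 -0.81486348  0.21005037]
```

View pics/w3.png

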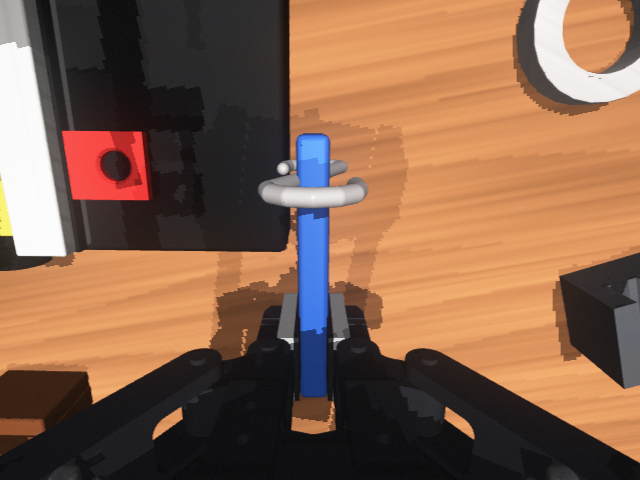

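```bash
cat >> h.py <<'E'
def hookfit(c,s):
    from scipy.optimize import least_squares
    obs=[((14,5,18),(298,137)),((14,-5,18),(328,137)),((-76,5,18),(301,396)),((-76,-5,18),(327,396)),((0,14.5,32),(259,190)),((0,-14.5,32),(367,190)),((0,12,-21.5),(284,168))]
    Rt=rot(s["tool_rot"]) if isinstance(s,dict) else rot(s[3:]);t=np.array(s["tool_pos"] if isinstance(s,dict) else s[:3])
    F=np.diag([1,-1,-1.])
    def T(q): return t+Rt@q[:3], Rt@R.from_rotvec(q[3:]).as_matrix()@F
    f=lambda q:np.concatenate([p(c,T(q)[0]+T(q)[1]@(np.array(a)/1e3))-b for a,b in obs])
    r=least_squares(f,[.058,0,-.007,0,0,0]);return T(r.x),r
E
python3 - <<'E'
from h import *
a=np.load("w3.npy");s=dict(tool_pos=a[:3],tool_rot=a[3:]);c=cam("wrist",s)
(T,Rh),r=hookfit(c,s);print("hook in tool",r.x.round(4),r.fun.round(1))
tip=T+Rh@[0,.012,-.0215];print("hook",T,"tip",tip)
im=cv2.imread("pics/w3.png")[:,:,::-1];m=col(im,"red").astype(np.uint8)
h=(im.max(2)<90).astype(np.uint8);n,l,st,ce=cv2.connectedComponentsWithStats(h[140:195,85:142]);k=1+st[1:,4].argmax()
print("hole blob",st[k]+[85,140,0,0,0],ce[k]+[85,140])
yaw=2*np.arctan2(a[5],a[4]);X=np.array([np.cos(yaw),np.sin(yaw)]);Y=np.array([-X[1],X[0]])
print("yaw",np.degrees(yaw))
for q in((62,131),(147,131),(150,199),(70,200),(116,165)):
    H=w(c,q,.134);d=(H-tip)[:2];print(q,H.round(4),"dx,dy machine",(d@X).round(4),(d@Y).round(4))
E
```

```text
hook in tool [ 0.055   0.0014 -0.0051 -0.0073  0.0019 -0.001 ] [-1.8 -1.1  2.1 -1.2 -1.1 -0.4  0.8 -0.4  0.4  0.8 -0.5  0.6  0.   1.8]
hook [ 0.57973432 -0.11440963  0.1388689 ] tip [ 0.58188436 -0.10277122  0.11727782]
hole blob [101 151  30  30 643] [116.34836703 164.77293935]
yaw -10.093960139077984
(62, 131) [ 0.6102 -0.0306  0.134 ] dx,dy machine 0.0152 0.076
(147, 131) [ 0.6049 -0.0598  0.134 ] dx,dy machine 0.0152 0.0463
(150, 199) [ 0.5817 -0.0539  0.134 ] dx,dy machine -0.0088 0.0481
(70, 200) [ 0.5865 -0.0249  0.134 ] dx,dy machine -0.0091 0.0775
(116, 165) [ 0.5956 -0.0455  0.134 ] dx,dy machine 0.0035 0.0588
```

Tag hole is at (116,165) and the tip at (284,168). The 24 mm tag width and 11 mm edge check out, so I'll raise the tip close under the tag and then slide in along machine y.

Call:
play_rows(
  linear=[
    [0,0,0.007],
    [0.004,-0.0005,0],
    [0.002,0.012,0],
    [0.002,0.012,0],
    [0.002,0.012,0],
    [0.002,0.012,0],
    [0.0017,0.0095,0],
    [0,0,0],
  ],
  turn=[0,0,0,0,0,0,0,0],
)

```text
time: 9.07
tool_pos: [0.5392, -0.0454, 0.1393]
tool_rot: [0.0, 0.996, -0.087, -0.0]
contact_force: [-0.6, 0.1, -0.4]
gripper_width: 0.104
grasp_force: 60.9
```

Call:
play_rows(
  linear=[
    [0,0,0],
    [0,0,0],
    [0,0,0],
  ],
  turn=[0,0,0],
)

```text
time: 9.45
tool_pos: [0.5391, -0.0464, 0.1394]
tool_rot: [0.0, 0.996, -0.088, 0.0]
contact_force: [1.0, -0.1, -0.6]
gripper_width: 0.104
grasp_force: 60.9
```

Run:
```python
from h import *
s=state();im=grab_frame("wrist");print(s["tool_pos"],s["contact_force"])
np.save("w4.npy",np.r_[s["tool_pos"],s["tool_rot"]]);cv2.imwrite("pics/w4.png",im[:,:,::-1])
cv2.imwrite("pics/w4c.png",cv2.resize(im[90:240,200:400,::-1],(800,600),interpolation=cv2.INTER_CUBIC))
```

```text
[ 0.53906518 -0.04642462  0.13936791] [ 1.04941086 -0.07144554 -0.57373827]
```

View pics/w4c.png

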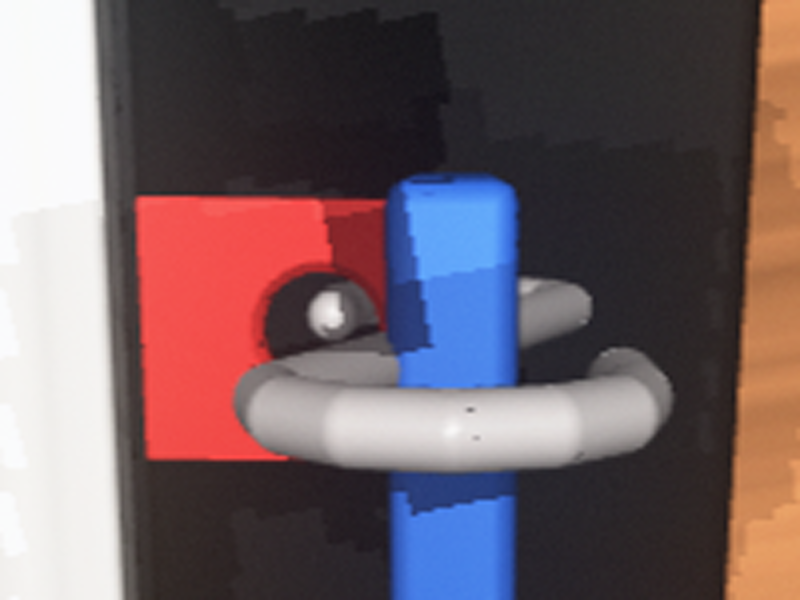

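Run:
```python
from h import *
a=np.load("w4.npy");s=dict(tool_pos=a[:3],tool_rot=a[3:]);c=cam("wrist",s)
yaw=2*np.arctan2(a[5],a[4]);X=np.array([np.cos(yaw),np.sin(yaw)]);Y=np.array([-X[1],X[0]])
g=lambda u,v:(200+u/4,90+v/4)
H=w(c,g(325,328),.134)
for z in(.122,.124,.126):
    d=(H-w(c,g(329,312),z))[:2];print(z,d@X,d@Y)
```

```text
0.122 -0.00028748934013624543 -0.0005218817435447491
0.124 -0.0004851416358695612 -0.0003668409873488988
0.126 -0.0006827939316028783 -0.00021180023115304167
```

Tip (crop 329,312) shows inside the hole (crop 325,328). With parallax it is centred within 0.7 mm, so I'll raise it gently.

Call:
play_rows(
  linear=[
    [0,0,0.004],
    [0,0,0.004],
    [0,0,0.004],
    [0.0002,0.001,0.002],
    [0.0002,0.001,0.002],
    [0,0,0.002],
    [0,0,0.002],
    [0,0,0],
  ],
  turn=[0,0,0,0,0,0,0,0],
)

```text
time: 10.5
tool_pos: [0.5396, -0.0442, 0.1596]
tool_rot: [0.0, 0.996, -0.088, 0.0]
contact_force: [-0.3, -0.2, -0.8]
gripper_width: 0.105
grasp_force: 60.9
```

Call:
play_rows(
  linear=[
    [0,0,0.002],
    [0,0,0.002],
    [0,0,0.002],
    [0,0,0.002],
    [0,0,0.002],
    [0,0,0.002],
    [0,0,0.002],
    [0,0,0],
  ],
  turn=[0,0,0,0,0,0,0,0],
)

```text
time: 11.5
tool_pos: [0.5394, -0.0441, 0.1735]
tool_rot: [-0.0, 0.996, -0.088, -0.0]
contact_force: [-1.0, 0.3, -2.9]
gripper_width: 0.099
grasp_force: 60.5
```

Call:
play_rows(
  linear=[
    [0,0,0.002],
    [0,0,0.004],
    [0,0,0.004],
    [0,0,0.004],
    [0,0,0.004],
    [0,0,0.004],
    [0,0,0.004],
    [0,0,0.002],
  ],
  turn=[0,0,0,0,0,0,0,0],
)

```text
time: 12.5
tool_pos: [0.5395, -0.0441, 0.2017]
tool_rot: [-0.0, 0.996, -0.088, -0.0]
contact_force: [-1.3, 0.2, -4.5]
gripper_width: 0.102
grasp_force: 60.5
```

Call:
play_rows(
  linear=[
    [0,0,0.003],
    [0,0,0.004],
    [0,0,0.005],
    [0,0,0.005],
    [0,0,0.005],
    [0,0,0.004],
    [0,0,0.003],
    [0,0,0.001],
  ],
  turn=[0,0,0,0,0,0,0,0],
)

```text
time: 13.5
tool_pos: [0.5395, -0.0441, 0.2315]
tool_rot: [-0.0, 0.996, -0.088, 0.0]
contact_force: [-0.9, -0.1, -4.0]
gripper_width: 0.106
grasp_force: 60.5
```

Run:
```python
from h import *
s=state();im=grab_frame("wrist");print(s["tool_pos"],s["contact_force"])
np.save("w5.npy",np.r_[s["tool_pos"],s["tool_rot"]]);cv2.imwrite("pics/w5.png",im[:,:,::-1])
sc=grab_frame("scene");cv2.imwrite("pics/sc5.png",sc[:,:,::-1])
```

```text
[ 0.53951531 -0.04410124  0.23154996] [-0.86312121 -0.10826599 -4.0325558 ]
```

View pics/w5.png

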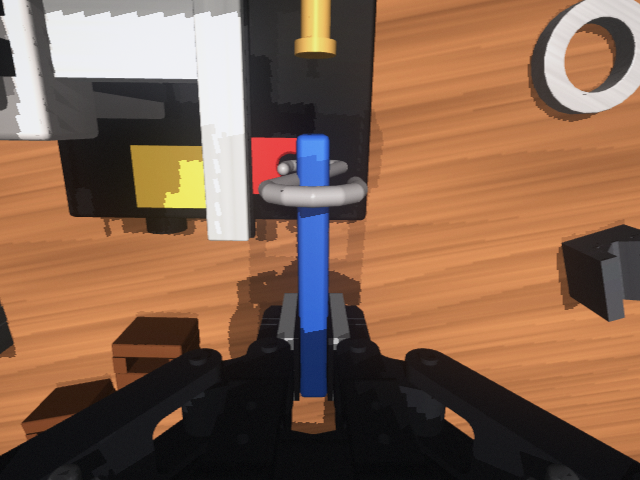

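Run:
```python
from h import *
a=np.load("w5.npy");s=dict(tool_pos=a[:3],tool_rot=a[3:]);c=cam("wrist",s)
yaw=2*np.arctan2(a[5],a[4]);X=np.array([np.cos(yaw),np.sin(yaw)]);Y=np.array([-X[1],X[0]])
(T,Rh),r=hookfit(c,s)
print("hook",T)
P=w(c,(316,46),.27);d=(P-T)[:2];print("pin end rel hook",P,d@X,d@Y)
print("width px of 10mm rim at z .27:",[p(c,P+np.r_[k*Y*.005,0]).round(1) for k in(1,-1)])
P2=w(c,(317,5),.2735);print("pin further y",(P2-T)[:2]@X,(P2-T)[:2]@Y)
sc=cv2.imread("pics/sc5.png");cv2.imwrite("pics/sc5c.png",cv2.resize(sc[205:325,320:480],(800,600),interpolation=cv2.INTER_CUBIC))
```

```text
hook [ 0.59338958 -0.05510577  0.23662775]
pin end rel hook [ 0.62806102 -0.06187743  0.27      ] 0.03532149893611556 -0.0005970198975531197
width px of 10mm rim at z .27: [array([295.4,  46. ]), array([336.6,  46. ])]
pin further y 0.043208485747142526 -0.0008015491511206631
```

View pics/sc5c.png

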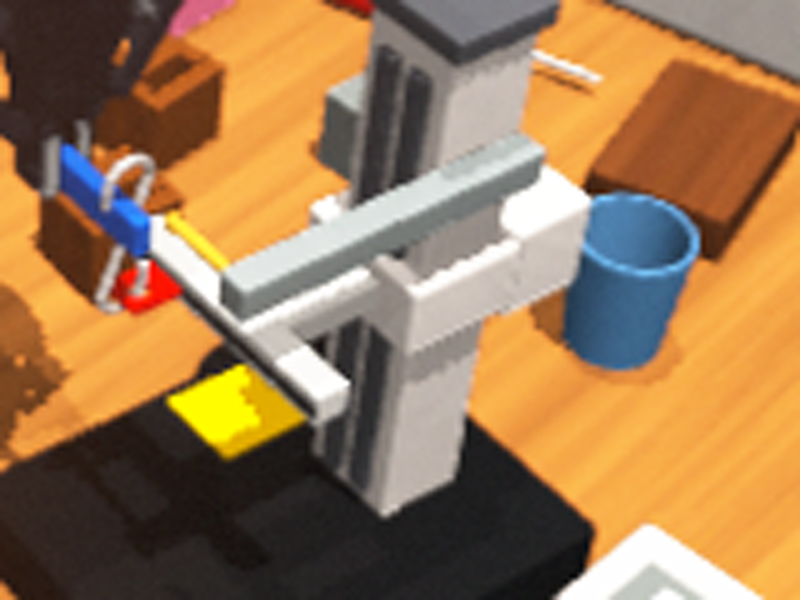

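Run:
```python
from h import *
im=cv2.imread("pics/w5.png")[:,:,::-1].astype(int)
for r in (5,15,25,35,42,45,48,51,54):
    row=im[r,280:350];v=row[:,0]-row[:,2]   # brass: r-b large
    k=np.where(v>45)[0];print(r,k.min()+280 if len(k) else None,k.max()+281 if len(k) else None,len(k))
print([tuple(im[r,316]) for r in range(34,64,2)])
```

```text
5 301 331 30
15 301 331 30
25 301 331 30
35 301 330 29
42 295 336 41
45 295 336 41
48 295 336 41
51 295 336 41
54 295 336 4
[(np.int64(238), np.int64(233), np.int64(131)), (np.int64(238), np.int64(233), np.int64(131)), (np.int64(238), np.int64(234), np.int64(132)), (np.int64(238), np.int64(234), np.int64(133)), (np.int64(238), np.int64(234), np.int64(132)), (np.int64(238), np.int64(234), np.int64(132)), (np.int64(238), np.int64(233), np.int64(131)), (np.int64(238), np.int64(233), np.int64(131)), (np.int64(237), np.int64(232), np.int64(130)), (np.int64(79), np.int64(64), np.int64(34)), (np.int64(68), np.int64(52), np.int64(28)), (np.int64(67), np.int64(49), np.int64(26)), (np.int64(62), np.int64(49), np.int64(30)), (np.int64(43), np.int64(39), np.int64(38)), (np.int64(45), np.int64(41), np.int64(39))]
```

Call:
play_rows(
  linear=[
    [0,-0.0005,0.0015],
    [0.003,-0.0005,0],
    [0.005,-0.0009,0],
    [0.005,-0.0009,0],
    [0.005,-0.0009,0],
    [0.005,-0.0009,0],
    [0.004,-0.0007,0],
    [0,0,0],
  ],
  turn=[0,0,0,0,0,0,0,0],
)

```text
time: 14.6
tool_pos: [0.567, -0.0496, 0.2328]
tool_rot: [0.0, 0.996, -0.088, 0.0]
contact_force: [-1.3, 0.9, -3.2]
gripper_width: 0.105
grasp_force: 60.5
```

Run:
```python
from h import *
s=state();im=grab_frame("wrist");print(s["tool_pos"],s["contact_force"])
np.save("w6.npy",np.r_[s["tool_pos"],s["tool_rot"]]);cv2.imwrite("pics/w6.png",im[:,:,::-1])
cv2.imwrite("pics/w6c.png",cv2.resize(im[80:230,220:420,::-1],(800,600),interpolation=cv2.INTER_CUBIC))
```

```text
[ 0.56698026 -0.04959146  0.23280423] [-1.27356179  0.87718705 -3.23009333]
```

View pics/w6c.png

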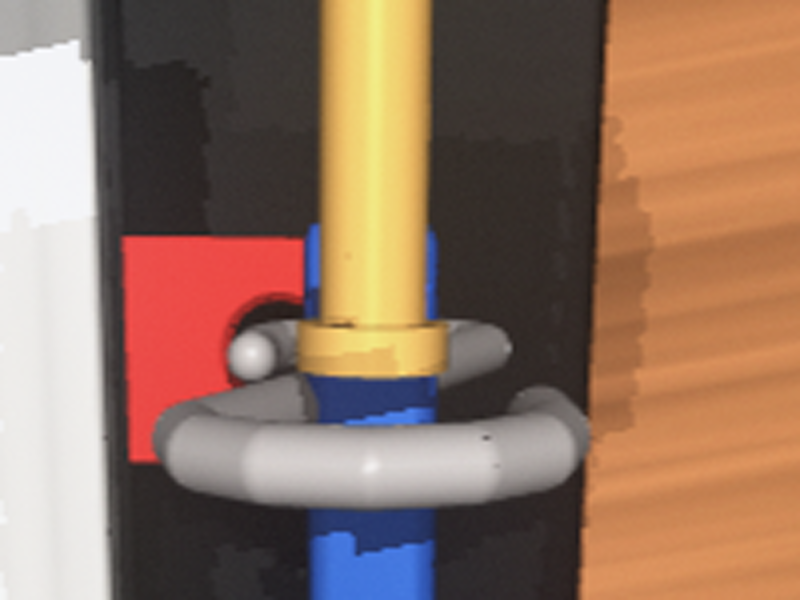

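Pin (column 374) is centred in the bend (column 371) with the rim just short of it, so I'll slip on slowly.

Call:
play_rows(
  linear=[
    [0.002,-0.0004,0],
    [0.002,-0.0003,0],
    [0.002,-0.0004,0],
    [0.002,-0.0003,0],
    [0.002,-0.0004,0],
    [0.002,-0.0003,0],
    [0.002,-0.0004,0],
    [0,0,0],
  ],
  turn=[0,0,0,0,0,0,0,0],
)

```text
time: 15.65
tool_pos: [0.5808, -0.052, 0.2329]
tool_rot: [0.0, 0.996, -0.088, 0.0]
contact_force: [-0.1, 0.4, -2.3]
gripper_width: 0.107
grasp_force: 60.6
```

Call:
play_rows(
  linear=[
    [0.002,-0.0004,0],
    [0.002,-0.0003,0],
    [0.002,-0.0004,0],
    [0.002,-0.0003,0],
    [0.002,-0.0004,0],
    [0.002,-0.0003,0],
    [0,0,0],
    [0,0,0],
  ],
  turn=[0,0,0,0,0,0,0,0],
)

```text
time: 16.65
tool_pos: [0.5927, -0.0541, 0.2329]
tool_rot: [0.0, 0.996, -0.088, 0.0]
contact_force: [-0.7, 1.1, -3.2]
gripper_width: 0.103
grasp_force: 60.5
```

Run:
```python
from h import *
s=state();im=grab_frame("wrist");print(s["tool_pos"],s["contact_force"])
cv2.imwrite("pics/w7.png",im[:,:,::-1])
sc=grab_frame("scene")
A=cv2.resize(im[60:240,200:440],(400,300),interpolation=cv2.INTER_CUBIC);B=cv2.resize(sc[220:280,330:410],(400,300),interpolation=cv2.INTER_CUBIC)
cv2.imwrite("pics/w7c.png",np.hstack([A,B])[:,:,::-1])
```

```text
[ 0.59268119 -0.05407938  0.2328541 ] [-0.67037996  1.09291064 -3.19516895]
```

View pics/w7c.png

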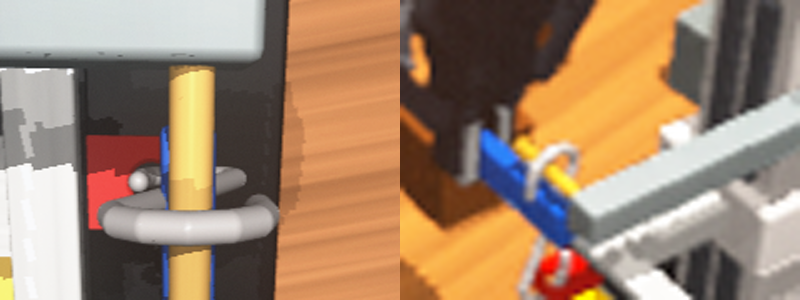

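Pin passes through the bend. Next I'll lower in small steps until the pin takes the load.

Call:
play_rows(
  linear=[
    [0,0,-0.001],
    [0,0,-0.001],
    [0,0,-0.001],
    [0,0,-0.001],
    [0,0,-0.0005],
    [0,0,0],
    [0,0,0],
  ],
  turn=[0,0,0,0,0,0,0],
)

```text
time: 17.62
tool_pos: [0.5925, -0.054, 0.2283]
tool_rot: [-0.0, 0.996, -0.088, 0.0]
contact_force: [0.9, 0.0, -3.6]
gripper_width: 0.1
grasp_force: 60.5
```

Call:
play_rows(
  linear=[
    [0,0,-0.0005],
    [0,0,0],
    [0,0,0],
  ],
  turn=[0,0,0],
)

```text
time: 18.0
tool_pos: [0.5925, -0.054, 0.2279]
tool_rot: [0.0, 0.996, -0.088, 0.0]
contact_force: [0.6, -0.0, -2.8]
gripper_width: 0.1
grasp_force: 60.6
```

Call:
play_rows(
  linear=[
    [0,0,-0.0005],
    [0,0,0],
    [0,0,0],
  ],
  turn=[0,0,0],
)

```text
time: 18.38
tool_pos: [0.5925, -0.054, 0.2273]
tool_rot: [0.0, 0.996, -0.088, 0.0]
contact_force: [1.6, 0.6, -2.5]
gripper_width: 0.105
grasp_force: 60.6
```

Call:
play_rows(
  linear=[
    [0,0,-0.0005],
    [0,0,0],
    [0,0,0],
  ],
  turn=[0,0,0],
)

```text
time: 18.75
tool_pos: [0.5925, -0.054, 0.2268]
tool_rot: [-0.0, 0.996, -0.088, -0.0]
contact_force: [1.1, -0.1, -2.5]
gripper_width: 0.105
grasp_force: 60.6
```

Call:
play_rows(
  linear=[
    [0,0,-0.0004],
    [0,0,0],
    [0,0,0],
  ],
  turn=[0,0,0],
)

```text
time: 19.12
tool_pos: [0.5925, -0.054, 0.2264]
tool_rot: [-0.0, 0.996, -0.088, -0.0]
contact_force: [0.7, 0.0, -4.0]
gripper_width: 0.103
grasp_force: 60.6
```

Call:
play_rows(
  linear=[
    [0,0,-0.0004],
    [0,0,0],
    [0,0,0],
  ],
  turn=[0,0,0],
)

```text
time: 19.5
tool_pos: [0.5925, -0.054, 0.2261]
tool_rot: [-0.0, 0.996, -0.088, 0.0]
contact_force: [1.2, 0.6, -2.3]
gripper_width: 0.107
grasp_force: 60.6
```

Call:
play_rows(
  linear=[
    [0,0,-0.0004],
    [0,0,0],
    [0,0,0],
  ],
  turn=[0,0,0],
)

```text
time: 19.88
tool_pos: [0.5925, -0.054, 0.2257]
tool_rot: [-0.0, 0.996, -0.088, 0.0]
contact_force: [0.0, 0.2, -2.2]
gripper_width: 0.108
grasp_force: 60.7
```

Call:
play_rows(
  linear=[
    [0,0,-0.0004],
    [0,0,0],
    [0,0,0],
  ],
  turn=[0,0,0],
)

```text
time: 20.25
tool_pos: [0.5926, -0.054, 0.2255]
tool_rot: [0.0, 0.996, -0.088, 0.0]
contact_force: [-0.6, 0.5, -1.9]
gripper_width: 0.104
grasp_force: 60.9
```

Call:
play_rows(
  linear=[
    [0,0,-0.0004],
    [0,0,0],
    [0,0,0],
  ],
  turn=[0,0,0],
)

```text
time: 20.62
tool_pos: [0.5926, -0.0541, 0.2253]
tool_rot: [0.0, 0.996, -0.088, 0.0]
contact_force: [-1.7, 0.3, 2.2]
gripper_width: 0.103
grasp_force: 61.2
```

Pin has taken the load, so I'll release and retreat.

Call:
play_rows(
  linear=[
    [0,0,0],
    [0,0,0],
    [0,0,0],
    [0,0,0],
    [0,0,0],
    [0,0,0],
  ],
  turn=[0,0,0,0,0,0],
  hand=0.04,
)

```text
time: 21.38
tool_pos: [0.5925, -0.054, 0.2248]
tool_rot: [0.0, 0.996, -0.088, -0.0]
contact_force: [-0.3, -0.3, -0.6]
gripper_width: 0.471
grasp_force: 0.0
```

Call:
play_rows(
  linear=[
    [0,0,0.005],
    [0,0,0.01],
    [0,0,0.015],
    [0,0,0.02],
    [-0.01,0,0.02],
    [-0.02,0,0.01],
    [-0.02,0,0],
    [0,0,0],
  ],
  turn=[0,0,0,0,0,0,0,0],
)

```text
time: 22.38
tool_pos: [0.5419, -0.0541, 0.3067]
tool_rot: [0.0, 0.996, -0.088, 0.001]
contact_force: [0.5, -0.3, -0.2]
gripper_width: 0.468
grasp_force: 0.0
```

Run:
```python
from h import *
s=state();im=grab_frame("wrist");print(s["tool_pos"],s["contact_force"])
sc=grab_frame("scene")
A=cv2.resize(im,(400,300),interpolation=cv2.INTER_AREA);B=cv2.resize(sc[210:285,330:430],(400,300),interpolation=cv2.INTER_CUBIC)
cv2.imwrite("pics/w8c.png",np.hstack([A,B])[:,:,::-1])
```

```text
[ 0.54187749 -0.05405218  0.30666018] [ 0.45688674 -0.33821454 -0.24794696]
```

View pics/w8c.png

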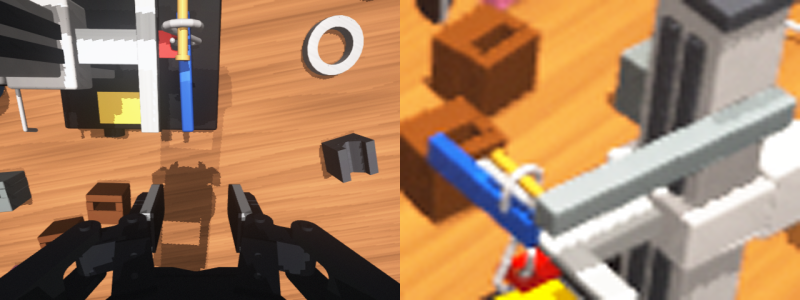

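The hook hangs on the pin with the slide up, and the gripper is clear. Letting it settle, then handing in.

Call:
play_rows(
  linear=[
    [0,0,0],
    [0,0,0],
    [0,0,0],
    [0,0,0],
    [0,0,0],
    [0,0,0],
    [0,0,0],
    [0,0,0],
  ],
  turn=[0,0,0,0,0,0,0,0],
)

```text
time: 23.48
tool_pos: [0.5425, -0.054, 0.3049]
tool_rot: [0.0, 0.996, -0.088, -0.0]
contact_force: [0.5, 0.6, -0.4]
gripper_width: 0.464
grasp_force: 0.0
```

```bash
python3 -c "
from plant import *
print(job_done())"
```

```text
the job is handed in; nothing more can be done
None
```

The detector slide is parked: it hangs by the S-hook on the brass pin, the gripper is clear, and I handed the job in at about 23.5 s; no verdict was returned.

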